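# Stack tea tins in two interlocking layers with a divider and log the weight

## Task

Complete the lower layer on the scale by setting the two loose blue-lidded tins on the empty outlines, then lay the divider board squarely on that layer, grip bar up, and set every green-lidded tin on an outline on the board (any of them). Once all are on, press the console keys fully one at a time: white, then orange, then green, with no key pressed before the board is on. Leave the mugs, canister, spoon tray and sugar bowl alone, and leave the tins and board standing squarely in place even if something gets knocked.

Things in the scene. Friction and masses are not known exactly. Their poses are not given: they have to be found in the camera images.
- scale: fixed bench scale, platform 160 x 160 mm, flat top 24 mm above the table. Origin: centre of the underside, on the table; x and y along its edges, z up. It does not sink under load.
- scale_top (a point): centre of the scale's flat top, axes as the scale's. Four pale blue tin outlines are printed there as a pinwheel round an empty middle: at x, y = (-23, 45) and (23, -45) mm from here for tins with their 84 mm along the scale's x, and (-45, -23) and (45, 23) mm for tins with their 84 mm along its y. At the start (-23, 45) and (-45, -23) hold a blue tin.
- board: loose wooden divider board 200 x 200 x 8 mm, lying right of the scale, with a dark grip bar 36 (along x) x 18 (along y) mm in its middle, up to 36 mm above the underside. 0.21 to 0.39 kg. Origin: centre of the underside; x and y along its edges, z up. On the full lower layer its underside is 80 mm above the table.
- board_top (a point): centre of the board's flat top, axes as the board's. Four pale green tin outlines are printed there as a pinwheel round an empty middle: at x, y = (23, 45) and (-23, -45) mm from here for tins with their 84 mm along the board's x, and (-45, 23) and (45, -23) mm for tins with their 84 mm along its y. Mirror image of the scale's.
- blue1: tea tin 84 x 40 mm: aluminium body 28 mm high, on its middle a flat-topped blue lid block 64 x 18 mm from height 28 to 56 mm (same long axis). Grip the lid across its 18 mm. 0.13 to 0.25 kg. Origin: centre of the underside; x along the 84 mm, z up. At the start on its outline on the scale.
- blue2: tea tin 84 x 40 mm: aluminium body 28 mm high, on its middle a flat-topped blue lid block 64 x 18 mm from height 28 to 56 mm (same long axis). Grip the lid across its 18 mm. 0.13 to 0.25 kg. Origin: centre of the underside; x along the 84 mm, z up. At the start on its outline on the scale.
- blue3: tea tin 84 x 40 mm: aluminium body 28 mm high, on its middle a flat-topped blue lid block 64 x 18 mm from height 28 to 56 mm (same long axis). Grip the lid across its 18 mm. 0.13 to 0.25 kg. Origin: centre of the underside; x along the 84 mm, z up. At the start on the table, left of the scale.
- blue4: tea tin 84 x 40 mm: aluminium body 28 mm high, on its middle a flat-topped blue lid block 64 x 18 mm from height 28 to 56 mm (same long axis). Grip the lid across its 18 mm. 0.13 to 0.25 kg. Origin: centre of the underside; x along the 84 mm, z up. At the start on the table, left of the scale.
- green1: tea tin 84 x 40 mm: aluminium body 28 mm high, on its middle a flat-topped green lid block 64 x 18 mm from height 28 to 56 mm (same long axis). Grip the lid across its 18 mm. 0.13 to 0.25 kg. Origin: centre of the underside; x along the 84 mm, z up. At the start on the table, left of the scale, or absent (one to three green tins are there).
- green2: tea tin 84 x 40 mm: aluminium body 28 mm high, on its middle a flat-topped green lid block 64 x 18 mm from height 28 to 56 mm (same long axis). Grip the lid across its 18 mm. 0.13 to 0.25 kg. Origin: centre of the underside; x along the 84 mm, z up. At the start on the table, left of the scale, or absent (one to three green tins are there).
- green3: tea tin 84 x 40 mm: aluminium body 28 mm high, on its middle a flat-topped green lid block 64 x 18 mm from height 28 to 56 mm (same long axis). Grip the lid across its 18 mm. 0.13 to 0.25 kg. Origin: centre of the underside; x along the 84 mm, z up. At the start on the table, left of the scale, or absent (one to three green tins are there).
- key_white (a joint): travel of the white spring key in m: 0 up, 0.006 fully down (about 5 N); counts as pressed beyond 0.0045; springs back by itself
- key_white_top (a point): centre of the white key's top (28 mm across) at the left (+y) end of the grey key console, a fixed box 64 x 150 x 72 mm right of and beyond the scale; keys 44 mm apart, pressed straight down
- key_orange (a joint): travel of the orange spring key in m: 0 up, 0.006 fully down (about 5 N); counts as pressed beyond 0.0045; springs back by itself
- key_orange_top (a point): centre of the orange key's top (28 mm across) at the middle of the grey key console, a fixed box 64 x 150 x 72 mm right of and beyond the scale; keys 44 mm apart, pressed straight down
- key_green (a joint): travel of the green spring key in m: 0 up, 0.006 fully down (about 5 N); counts as pressed beyond 0.0045; springs back by itself
- key_green_top (a point): centre of the green key's top (28 mm across) at the right (-y) end of the grey key console, a fixed box 64 x 150 x 72 mm right of and beyond the scale; keys 44 mm apart, pressed straight down
- mugs: bystander, leave alone: two cream enamel mugs nested in a stack, 80 mm across, 105 mm high, beyond the tins on the left. Origin: centre of the underside
- canister: bystander, leave alone: closed aluminium canister 96 mm across, 110 mm high, beyond the scale. Origin: centre of the underside
- spoon_tray: bystander, leave alone: wooden spoon tray 56 x 170 x 25 mm between the robot and the scale. Origin: centre of the underside
- sugar_bowl: bystander, leave alone: white sugar bowl 90 mm across, 50 mm high, beyond the scale. Origin: centre of the underside
Mind the look-alikes: they are no part of the job. What is shaped like the blue3 but yellow is not meant.

How it is judged:
By the outcome, as a careful person would: the job done as asked, in the order asked, and still so for the second after the job is handed in, with the robot touching nothing.
Of green1, green2, green3 only 1 to 3 are there at a start; the rules pass over those that are not, and their reading is None.
At some moment in a run one of green1, green2, green3 may be knocked a few centimetres aside while the robot is not near it.
Once in a run the grip may slacken for a moment while it holds something.
It also fails if it takes over 210 s, if anything falls off the work surface, if the arm or the gripper's body presses on something with over 40 N, if the wrist force passes 120 N, or if a joint passes its speed limit or range.

## Robot

A 6-joint arm with a two-finger parallel gripper is mounted at the origin on the work surface. World frame = base frame: x ahead of the robot, y to its left, z up, the work surface at z = 0. Lengths are in m, angles in rad, forces in N, time in s.
With the tool pointing down it reaches from about 0.4 to 0.825 m from the base axis. Payload 7 kg.
Tool frame: the origin (TCP) lies between the finger pads; the fingertips stand 17 mm ahead of it and the grasp point (between the pads) lies 2 mm behind it; z points along the fingers, y is the line along which they close (so a half turn about z gives the same grasp; the last joint's range is limited). The gripper opens to 88 mm and grips with 3 to 60 N. Pads are 19 mm wide; open, the fingers measure 130 mm over their backs; the gripper's body (78 mm by 193 mm) begins 47 mm behind the grasp point.
Start: joints at [1.485, 0.359, 0.012, 0, -1.224, -0.288], TCP at [0.246, 0.628, 0.244] pointing down, gripper open.
Joint ranges: [-3.07, 3.07], [-1.43, 2.12], [-1.02, 1.25], [-3.03, 1.67], [-3.05, -0], [-3.03, 3.03]. Speed limits (rad/s): [2.39, 2.39, 3.01, 3.14, 3.14, 3.14].

## Interface

Orientations are given as a unit quaternion [w, x, y, z].
In Python, from bench import status, viewer, job gives the robot as it stands.
- The arm moves only by the tool jog_arm, never from a script. Its argument "plan" is one flat list of numbers, 5 for each row, row after row: the shift along the tool's x, y, z in mm, then the turn about the tool's z in rad, then the closure, from 0 (fully open) to 1 (shut). A call has 1 to 12 rows; each row shifts and turns the commanded pose from where the row before left it, along the tool's axes as they then stand; what a row does not reach is not made up. A row lasts 1/12 s, in which the tool goes at most 41.7 mm and 7.16 degrees, less where a joint would pass 70% of its speed; a pose out of reach is approached as far as the arm can. A call is refused whole if a number of a shift passes 41.7 or a number of a turn 0.125, either way. A call with a gripper value outside its range is refused whole. The fingers move at their own pace and stop on an object; "grip_force" is the grip in N (left out, the last holds). Time passes only in rows, so rows that do not move let the fingers close. It gives the time, the measured TCP pose, the force, the opening and the grip force at its end, in the units of the state.
- status.get_obs(): the state, without advancing time (a new reading comes with each control period).
- viewer.grab_frame(name): name is "side" or "top"; returns a dict with "frame" (420x560x3 uint8, blue, green, red), "depth" (420x560 float32, m along the optical axis (not along the pixel's ray), 0 where there is no reading), "fovy" (degrees; the focal length in pixels is half the picture's height over the tangent of half this angle, whatever the lens; pixels are square), "cx", "cy" (the principal point, pixels), "dist_coeffs" ([k1, k2, p1, p2, k3] as OpenCV has them; the pictures are not rectified), "R" (3x3) and "t" (3): a world point X has camera coordinates R X + t. Camera axes: x right, y down, z forward; pixel columns grow to the right and rows downward; lengths in m; the calibration is good to about 2 mm. A picture is of the moment at which its call begins.
- job.job_done(): hands the job in; it is judged then, once.
The state is a dict: "time_s": time; "q": joint angles; "qd": joint speeds; "effort": joint torques, N m; "position": TCP position; "orientation": TCP orientation; "contact_force": force on the tool from outside, world axes, zero at the start; "ft_torque": the same for the moment, N m; "finger_gap": finger opening in m; "grip_force": force on a finger pad.
Only numpy, scipy, OpenCV 4.12 (cv2) and the standard library are available. Lean on these libraries where they do the work, as an engineer would, in place of code of your own. Each camera call takes 0.05 s, during which the arm holds its last target. There are 200 camera calls.

## Working session

There is one attempt and no reset: what is moved stays moved. The work goes in short steps, Python scripts to look and compute and a tool call to move; the robot and the scene stay as the last step left them, time stands still between calls to the robot, and variables do not carry over. Pictures are saved under pics/ and viewed, at most 14 in all, crops included, and the job is handed in when it is done.

Besides the shell and the picture viewer there is one more tool, called after "Call:" as name(argument=value, ...), one argument or row to a line, values as JSON. jog_arm: Moves the arm, as the interface text tells. Its arguments: {"type":"object","properties":{"plan":{"type":"array","items":{"type":"number"}},"grip_force":{"type":"number"}},"required":["plan"]}

```bash
mkdir -p pics; cat > h.py <<'E'
import numpy as np,cv2,pickle
from bench import status,viewer,job
def grab(n):
    d=viewer.grab_frame(n); return d
def K(d):
    h,w=d['frame'].shape[:2]; f=h/2/np.tan(np.radians(d['fovy'])/2)
    return np.array([[f,0,d['cx']],[0,f,d['cy']],[0,0,1.]])
def ray(d,uv):
    p=cv2.undistortPoints(np.array(uv,float).reshape(-1,1,2),K(d),np.array(d['dist_coeffs'],float))[:,0]
    return np.c_[p,np.ones(len(p))]
def onz(d,uv,z):
    r=ray(d,uv);R=np.array(d['R']);t=np.array(d['t']);C=-R.T@t;D=r@R
    s=(z-C[2])/D[:,2]; return C+D*s[:,None]
def cloud(d):
    h,w=d['depth'].shape; g=np.stack(np.meshgrid(np.arange(w),np.arange(h)),-1).reshape(-1,2)
    r=ray(d,g)*d['depth'].reshape(-1,1); return ((r-np.array(d['t']))@np.array(d['R'])).reshape(h,w,3)
def proj(d,X):
    R=np.array(d['R']);return cv2.projectPoints(np.array(X,float),cv2.Rodrigues(R)[0],np.array(d['t'],float),K(d),np.array(d['dist_coeffs'],float))[0][:,0]
E
python3 - <<'E'
from h import *
for n in('top','side'):
    d=grab(n);pickle.dump(d,open(n+'.pkl','wb'));cv2.imwrite(f'pics/{n}0.png',cv2.resize(d['frame'],(784,588),interpolation=cv2.INTER_CUBIC))
    print(n,d['fovy'],d['dist_coeffs'],-np.array(d['R']).T@d['t'],np.array(d['R'])[2])
o=status.get_obs();print(o)
E
```

```text
top 48.40689283702208 [0.03487651 0.         0.         0.         0.        ] [0.39870051 0.05658854 1.44085184] [ 0.1110413   0.00461396 -0.99380508]
side 49.3994379212941 [-0.11435849  0.          0.          0.          0.        ] [-0.00645087 -0.63200898  0.89930208] [ 0.47563994  0.56809636 -0.67159004]
{'time_s': 0.1, 'q': array([ 1.48511158e+00,  3.59267599e-01,  1.11571252e-02, -2.91199581e-04,
       -1.22410325e+00, -2.88113812e-01]), 'qd': array([ 0.00102212, -0.00227218,  0.00310046,  0.0007151 , -0.00223359,
       -0.00117286]), 'effort': array([-1.64552006e-03, -5.84163523e+01,  2.93745250e+01,  7.01547146e+00,
        1.01038290e-02, -4.75894490e-05]), 'position': array([0.24634902, 0.62799916, 0.2427532 ]), 'orientation': array([ 7.18903775e-04,  9.82575644e-01, -1.85861729e-01, -6.45929644e-05]), 'contact_force': array([ 0.06322986, -0.22976554,  0.55621945]), 'ft_torque': array([-0.06229087, -0.07537995,  0.01372272]), 'grip_force': 0.0, 'finger_gap': 0.08788840004653183}
```

View pics/top0.png

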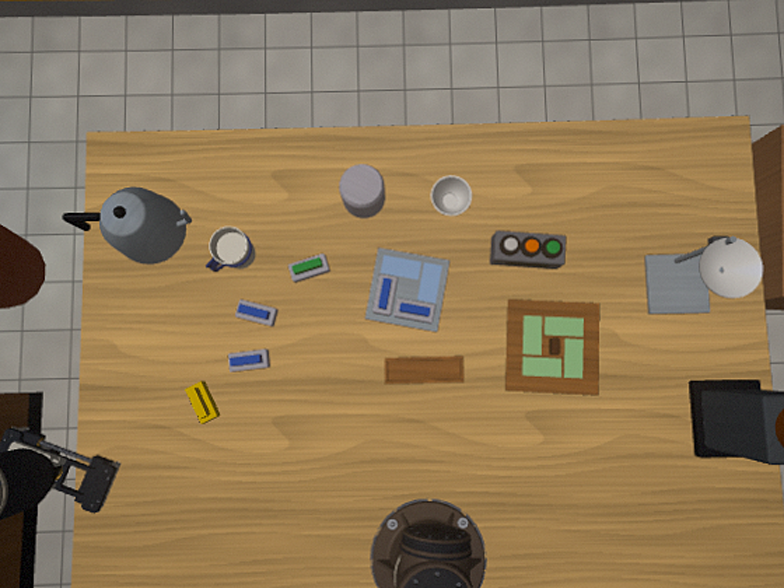

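View pics/side0.png

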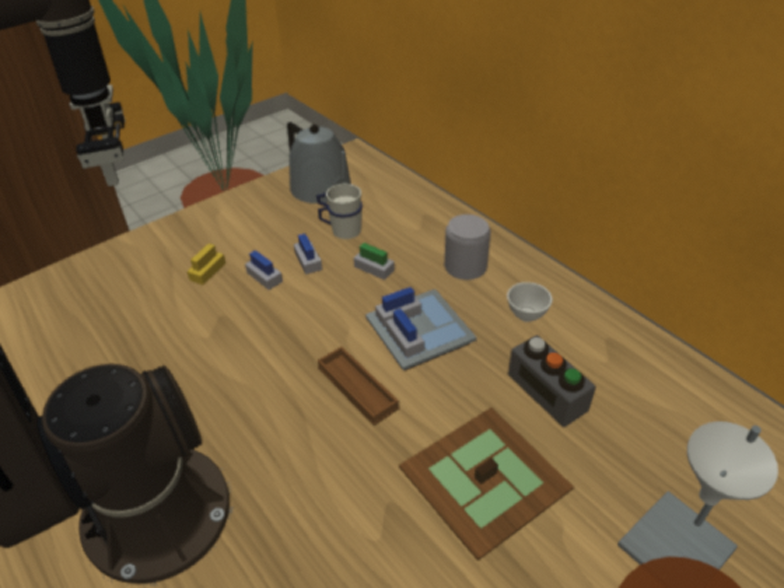

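```bash
cat > fit.py <<'E'
from h import *
from scipy.optimize import minimize
S=4
def up(d): return cv2.resize(d['frame'],None,fx=S,fy=S,interpolation=cv2.INTER_CUBIC)
def box(cx,cy,lx,ly,z0,z1):
    return np.array([[cx+a*lx/2,cy+b*ly/2,z] for a in(-1,1) for b in(-1,1) for z in(z0,z1)])
def render(d,boxes,p,shape,zoff=0):
    c,s=np.cos(p[2]),np.sin(p[2]);M=np.array([[c,s,0],[-s,c,0],[0,0,1]])
    m=np.zeros(shape,np.uint8)
    for b in boxes:
        q=(proj(d,b@M+[p[0],p[1],zoff])+.5)*S-.5
        h=cv2.convexHull(q.astype(np.float32))
        cv2.fillConvexPoly(m,np.round(h*16).astype(np.int32),1,shift=4)
    return m
def fit(d,mask,boxes,p0,zoff=0):
    def f(p):
        m=render(d,boxes,p,mask.shape,zoff); return 1-(m&mask).sum()/max((m|mask).sum(),1)
    best=None
    for dy in(0,.25,-.25):
        sx=np.array([p0+np.array(v) for v in([0,0,dy],[.006,0,dy],[0,.006,dy],[0,0,dy+.12])])
        r=minimize(f,sx[0],method='Nelder-Mead',options=dict(initial_simplex=sx,xatol=1e-4,fatol=1e-4,maxiter=150))
        if best is None or r.fun<best.fun: best=r
    return best.x,best.fun
LID=[box(0,0,.064,.018,.028,.056)]
def hsv(d): return cv2.cvtColor(up(d),cv2.COLOR_BGR2HSV)
def lidmask(d,col):
    h=hsv(d);H,Sa,V=cv2.split(h)
    if col=='b': return ((H>105)&(H<130)&(Sa>130)).astype(np.uint8)
    return ((H>45)&(H<75)&(Sa>150)).astype(np.uint8)
def window(d,mask,xy,z,r=.06):
    c=(proj(d,[[xy[0],xy[1],z]])[0]+.5)*S; e=(proj(d,[[xy[0]+r,xy[1],z]])[0]+.5)*S
    w=np.zeros_like(mask);cv2.circle(w,tuple(int(v) for v in c),int(np.linalg.norm(e-c)),1,-1);return mask&w
def padmask(d,col):
    H,Sa,V=cv2.split(hsv(d))
    if col=='g': return ((H>40)&(H<75)&(Sa>50)&(Sa<150)&(V>110)).astype(np.uint8)
BRD=[box(x,y,lx,ly,.008,.008) for x,y,lx,ly in((.023,.045,.084,.04),(-.023,-.045,.084,.04),(-.045,.023,.04,.084),(.045,-.023,.04,.084))]
E
python3 - <<'E'
from fit import *
d=pickle.load(open('top.pkl','rb'));s=pickle.load(open('side.pkl','rb'))
k=560/784
P={}
for n,uv,col,y0 in(('green1',(308,266),'g',.25),('b3',(256,312),'b',-.25),('b4',(248,360),'b',.1),('sA',(386,293),'b',1.4),('sB',(415,309),'b',-.1)):
    x0=onz(d,[(uv[0]*k,uv[1]*k)],.05)[0]; z=.024 if n[0]=='s' else 0
    y0=y0+np.pi/2-1.57+0
    # image right = -y world, image up = +x
    p0=np.array([x0[0],x0[1],y0-np.pi/2])
    for nm,c in(('top',d),('side',s)):
        m=window(c,lidmask(c,col),x0,.05+z,.05 if z==0 else .042)
        x,f=fit(c,m,LID,p0,z); print(n,nm,x.round(4),round(f,3),m.sum())
x0=onz(d,[(553*k,347*k)],.008)[0]
for nm,c in(('top',d),('side',s)):
    m=window(c,padmask(c,'g'),x0,.008,.12)
    for a in(0,1.5708): x,f=fit(c,m,BRD,np.array([x0[0],x0[1],a]));print('board',nm,a,x.round(4),round(f,3),m.sum())
for nm,c,uvs in(('top',d,[(511,245),(532,246),(553,247)]),('side',s,[(537,347),(555,360),(573,376)])):
    cl=cloud(c)
    for u in uvs:
        u=np.array(u)*k; v=cl[int(u[1])-1:int(u[1])+2,int(u[0])-1:int(u[0])+2].reshape(-1,3);print('key',nm,np.median(v,0).round(4))
    # console, scale top, table height
print('scale z',cloud(d)[int(275*k),int(405*k)],'table',cloud(d)[int(330*k),int(480*k)])
cv2.imwrite('pics/sc.png',cv2.resize(d['frame'][160:260,250:440],None,fx=4,fy=4,interpolation=cv2.INTER_CUBIC))
E
```

```text
green1 top [ 0.62    0.244  -1.3249] 0.57 1178
green1 side [ 0.619   0.2422 -1.32  ] 1.0 0
b3 top [ 0.5247  0.3606 -1.8986] 0.281 1712
b3 side [ 0.5305  0.3692 -2.0256] 0.563 908
b4 top [ 0.4221  0.3789 -1.5438] 0.291 1765
b4 side [ 0.4283  0.3884 -1.742 ] 0.664 907
sA top [ 0.555   0.0789 -0.151 ] 0.265 1794
sA side [0.5663 0.0912 0.1822] 0.685 1921
sB top [ 0.5206  0.018  -1.7923] 0.266 1846
sB side [ 0.5311  0.029  -1.9504] 0.523 1784
board top 0 [ 0.4362 -0.2831 -0.0647] 0.083 22023
board top 1.5708 [ 0.4363 -0.2831  1.5057] 0.083 22023
board side 0 [ 0.4399 -0.2824 -0.0765] 0.074 35052
board side 1.5708 [ 0.4399 -0.2824  1.4943] 0.074 35052
key top [ 0.6455 -0.1871  0.0934]
key top [ 0.6451 -0.2312  0.0945]
key top [ 0.6409 -0.2739  0.0929]
key side [ 0.6448 -0.1928  0.095 ]
key side [ 0.6437 -0.2348  0.096 ]
key side [ 0.6408 -0.277   0.0947]
scale z [0.60011331 0.03452437 0.01963852] table [ 0.47753905 -0.12546062  0.00318155]
```

View pics/sc.png

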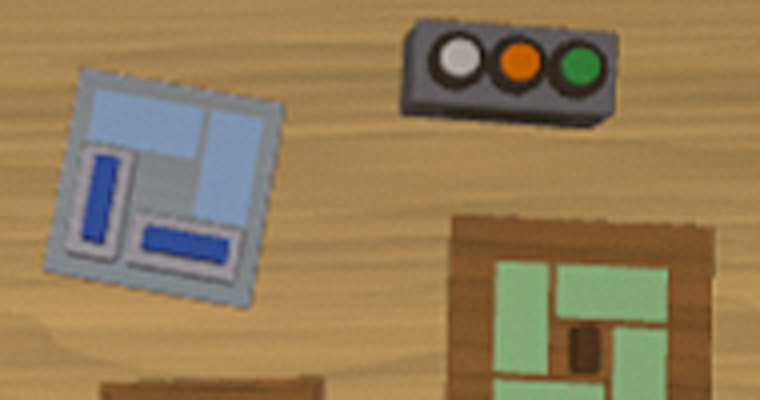

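```bash
cat >> fit.py <<'E'
def lidmask(d,col):
    f=up(d).astype(int);B,G,R=f[...,0],f[...,1],f[...,2]
    v=(B-R) if col=='b' else (G-np.maximum(R,B))
    return v
def fitlid(c,x0,col,p0,z,r=.05):
    v=lidmask(c,col); w=window(c,np.ones(v.shape,np.uint8),x0,.042+z,r)
    t=np.percentile(v[w>0],97)*.5; m=((v>t)&(w>0)).astype(np.uint8)
    n,l,st,_=cv2.connectedComponentsWithStats(m); 
    m=(l==1+np.argmax(st[1:,4])).astype(np.uint8) if n>1 else m
    return fit(c,m,LID,p0,z)+(m.sum(),t)
def scalemask(d):
    f=up(d).astype(int); return ((f[...,0]-f[...,2])>-25).astype(np.uint8)
def tin(x,y,a,z=.024):
    l,w=(a==0),(a!=0); q=lambda L,W:(L,W) if a==0 else (W,L)
    return [box(x,y,*q(.084,.04),z,z+.028),box(x,y,*q(.064,.018),z+.028,z+.056)]
SC=[box(0,0,.16,.16,0,.024)]+tin(-.023,.045,0)+tin(-.045,-.023,1)
E
python3 - <<'E'
from fit import *
C={n:pickle.load(open(n+'.pkl','rb')) for n in('top','side')}
for n,p0,col,z in(('g1',(.62,.244,-1.32),'g',0),('b3',(.525,.361,-1.9),'b',0),('b4',(.423,.379,-1.54),'b',0),('sA',(.556,.079,-.15),'b',.024),('sB',(.521,.018,-1.79),'b',.024)):
    for nm,c in C.items():
        x,f,a,t=fitlid(c,p0[:2],col,np.array(p0),z,.045); print(n,nm,x.round(4),round(f,3),a,t)
for nm,c in C.items():
    m=window(c,scalemask(c),(.575,.04),.024,.13)
    n,l,st,_=cv2.connectedComponentsWithStats(m);m=(l==1+np.argmax(st[1:,4])).astype(np.uint8)
    x,f=fit(c,m,SC,np.array([.575,.04,-.18]));print('scale',nm,x.round(4),round(f,3),m.sum())
d=C['top'];u=np.array([(83,70),(285,103),(250,306),(46,270)])/4+[250,160]-.5+.125
q=onz(d,u,.024)[:,:2];print(q.round(4),q.mean(0),np.linalg.norm(q-np.roll(q,1,0),axis=1))
E
```

```text
g1 top [ 0.6214  0.2449 -1.3258] 0.32 1863 36.5
g1 side [ 0.631   0.2579 -1.625 ] 0.554 1478 27.5
b3 top [ 0.5256  0.3628 -1.8915] 0.22 1875 51.0
b3 side [ 0.5306  0.3682 -1.9782] 0.505 1092 39.0
b4 top [ 0.4219  0.3815 -1.5124] 0.23 1932 50.0
b4 side [ 0.4298  0.3915 -1.6957] 0.589 1138 38.5
sA top [ 0.5559  0.0792 -0.1606] 0.201 1922 52.0
sA side [0.5661 0.0913 0.1509] 0.613 1667 38.5
sB top [ 0.5192  0.0173 -1.7853] 0.219 1971 52.0
sB side [ 0.5302  0.0286 -1.9181] 0.466 2057 38.5
scale top [ 0.5689  0.0298 -0.2088] 0.033 42940
scale side [ 0.5792  0.0414 -0.1932] 0.107 44265
[[ 0.6595  0.0904]
 [ 0.63   -0.0639]
 [ 0.4751 -0.0324]
 [ 0.506   0.1217]] [0.56764869 0.02894722] [0.15657778 0.15709867 0.15811765 0.15713628]
```

```bash
cat >> fit.py <<'E'
LID[:]=[box(0,0,.064,.018,.056,.056)]
E
python3 - <<'E'
from fit import *
C={n:pickle.load(open(n+'.pkl','rb')) for n in('top','side')}
for n,p0,col,z in(('g1',(.62,.244,-1.32),'g',0),('b3',(.525,.361,-1.9),'b',0),('b4',(.423,.379,-1.54),'b',0),('sA',(.556,.079,-.15),'b',.024),('sB',(.521,.018,-1.79),'b',.024)):
    for nm,c in C.items():
        x,f,a,t=fitlid(c,p0[:2],col,np.array(p0),z,.045); print(n,nm,x.round(4),round(f,3),a,t)
c=C['side'];o=(up(c)//2).astype(np.uint8)
m=window(c,scalemask(c),(.575,.04),.024,.13)
r=render(c,SC,(.569,.0298,-.2),m.shape); r2=render(c,LID,(.4219,.3815,-1.51),m.shape)|render(c,LID,(.5256,.3628,-1.89),m.shape)|render(c,LID,(.62,.245,-1.32),m.shape)
o=up(c)
for mm,col in((m,(0,255,255)),(r,(0,0,255)),(r2,(0,0,255))):
    cv2.drawContours(o,cv2.findContours(mm,0,2)[0],-1,col,1)
ys,xs=600,650
cv2.imwrite('pics/chk.png',cv2.resize(o[600:1200,650:1450],(800,600)))
E
```

```text
g1 top [ 0.6204  0.2456 -1.2869] 0.116 1863 36.5
g1 side [ 0.6209  0.2438 -1.3343] 0.15 1478 27.5
b3 top [ 0.5244  0.3604 -1.8484] 0.134 1875 51.0
b3 side [ 0.5256  0.3593 -1.8438] 0.131 1092 39.0
b4 top [ 0.4221  0.3769 -1.4849] 0.134 1932 50.0
b4 side [ 0.4227  0.3751 -1.4872] 0.157 1138 38.5
sA top [ 0.5535  0.0791 -0.2192] 0.135 1922 52.0
sA side [ 0.5547  0.0773 -0.2029] 0.091 1667 38.5
sB top [ 0.5187  0.018  -1.771 ] 0.125 1971 52.0
sB side [ 0.5206  0.0163 -1.7714] 0.073 2057 38.5
```

View pics/chk.png

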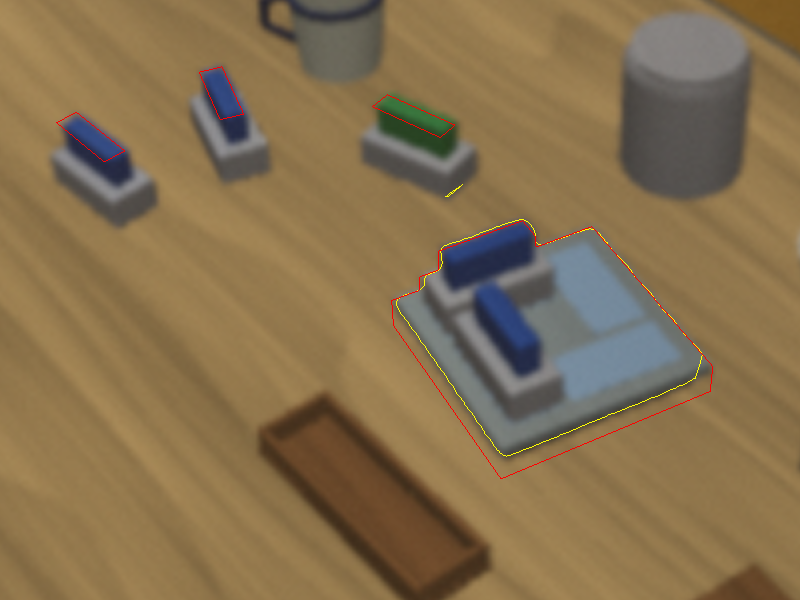

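```bash
python3 - <<'E'
from fit import *
C={n:pickle.load(open(n+'.pkl','rb')) for n in('top','side')}
SC=[box(0,0,.16,.16,.024,.024)]+tin(-.023,.045,0)+tin(-.045,-.023,1)
OUT=[box(.045,.023,.04,.084,.024,.024),box(.023,-.045,.084,.04,.024,.024)]
for nm,c in C.items():
    m=window(c,scalemask(c),(.575,.04),.024,.13)
    n,l,st,_=cv2.connectedComponentsWithStats(m);m=(l==1+np.argmax(st[1:,4])).astype(np.uint8)
    x,f=fit(c,m,SC,np.array([.568,.03,-.2]));print('scale',nm,x.round(4),round(f,3))
    H,Sa,V=cv2.split(hsv(c)); f_=up(c).astype(int)
    m=((f_[...,0]-f_[...,2]>25)).astype(np.uint8); 
    w=np.zeros_like(m); w=render(c,[box(.045,.023,.055,.098,.024,.024),box(.023,-.045,.098,.055,.024,.024)],(.568,.03,-.2),m.shape)
    x,f=fit(c,m&w,OUT,np.array([.568,.03,-.2]));print('outl',nm,x.round(4),round(f,3))
    k=((H>5)&(H<16)&(Sa>170)&(V>120)).astype(np.uint8);g=window(c,((H>45)&(H<75)&(Sa>120)).astype(np.uint8),(.643,-.275),.095,.025);k=window(c,k,(.643,-.233),.095,.025)
    for z in (.0925,.0945,.096):
      for q in(k,g):
        M=cv2.moments(q,True);print('key',nm,z,onz(c,[((M['m10']/M['m00']+.5)/S-.5,(M['m01']/M['m00']+.5)/S-.5)],z)[0].round(4),M['m00'])
E
```

```text
scale top [ 0.568   0.0304 -0.2069] 0.024
outl top [ 0.5679  0.0304 -0.2076] 0.015
key top 0.0925 [ 0.6452 -0.2301  0.0925] 1121.0
key top 0.0925 [ 0.6409 -0.274   0.0925] 1225.0
key top 0.0945 [ 0.6448 -0.2297  0.0945] 1121.0
key top 0.0945 [ 0.6405 -0.2735  0.0945] 1225.0
key top 0.096 [ 0.6446 -0.2294  0.096 ] 1121.0
key top 0.096 [ 0.6402 -0.2731  0.096 ] 1225.0
scale side [ 0.5686  0.0264 -0.2034] 0.034
outl side [ 0.5718  0.0318 -0.1966] 0.123
key side 0.0925 [ 0.6484 -0.2304  0.0925] 1131.0
key side 0.0925 [ 0.6414 -0.2765  0.0925] 1464.0
key side 0.0945 [ 0.6468 -0.2314  0.0945] 1131.0
key side 0.0945 [ 0.6398 -0.2774  0.0945] 1464.0
key side 0.096 [ 0.6455 -0.2322  0.096 ] 1131.0
key side 0.096 [ 0.6386 -0.2781  0.096 ] 1464.0
```

```bash
cat > go.py <<'E'
import sys
from h import *
def state():
    o=status.get_obs();w,x,y,z=o['orientation'];phi=np.arctan2(2*(x*y+w*z),1-2*(y*y+z*z))
    return o,np.array(o['position']),phi
def go(x,y,z,phi,p=None,ph=None):
    o,p0,ph0=state(); p=p0 if p is None else p; ph=ph0 if ph is None else ph
    dphi=(phi-ph+np.pi/2)%np.pi-np.pi/2   # nearest half-turn equivalent
    if GO_EXACT: dphi=phi-ph
    f=ph+dphi;d=np.array([x,y,z])-p
    print('turn',round(-dphi,3),'then x,y,z mm',(np.array([d[0]*np.cos(f)+d[1]*np.sin(f),d[0]*np.sin(f)-d[1]*np.cos(f),-d[2]])*1000).round(1),'endphi',round(f,3),'q6',round(f-np.arctan2(y,x)+1.571,2))
    return np.array([x,y,z]),f
GO_EXACT=False
def st():
    o,p,ph=state();print('t',round(o['time_s'],2),'p',p.round(4),'phi',round(ph,4),'gap',round(o['finger_gap'],4),'gf',round(o['grip_force'],1),'F',np.round(o['contact_force'],1),'tilt',np.round(o['orientation'],3))
B4=(.4224,.376,-1.486);B3=(.525,.3599,-1.846);G1=(.6206,.2447,-1.31)
SC=(.5684,.0293,-.2045);BD=(.4375,-.283,-.07)
def loc(f,x,y,a=0):
    c,s=np.cos(f[2]),np.sin(f[2]);return f[0]+c*x-s*y,f[1]+s*x+c*y,f[2]+a
E
python3 - <<'E'
from go import *
st();a=go(*B4[:2],.1,B4[2]);
p=loc(SC,.045,.023,np.pi/2);print(p);go(p[0],p[1],.2,p[2],np.array([B4[0],B4[1],.2]),B4[2])
E
```

```text
t 0.1 p [0.2463 0.628  0.2428] phi -0.3739 gap 0.0879 gf 0.0 F [ 0.1 -0.2  0.6] tilt [ 0.001  0.983 -0.186 -0.   ]
turn 1.112 then x,y,z mm [ 266.  -154.1  142.8] endphi -1.486 q6 -0.64
(np.float64(0.6171331039487683), np.float64(0.04268224867197377), 1.3662963267948967)
turn 0.289 then x,y,z mm [ 286.8 -258.4   -0. ] endphi -1.775 q6 -0.27
```

Call:
jog_arm(
  plan=[0,0,0,0.1112,0.5,0,0,0,0.1112,0.5,0,0,0,0.1112,0.5,0,0,0,0.1112,0.5,0,0,0,0.1112,0.5,0,0,0,0.1112,0.5,0,0,0,0.1112,0.5,0,0,0,0.1112,0.5,0,0,0,0.1112,0.5,0,0,0,0.1112,0.5],
  grip_force=30,
)

```text
time_s: 0.93
position: [0.2464, 0.6281, 0.243]
orientation: [0.0, 0.735, -0.678, 0.0]
contact_force: [0.1, 0.2, -0.2]
finger_gap: 0.0435
grip_force: 0.0
```

Call:
jog_arm(
  plan=[26.6,-15.4,14,0,0.5,26.6,-15.4,14,0,0.5,26.6,-15.4,14,0,0.5,26.6,-15.4,14,0,0.5,26.6,-15.4,14,0,0.5,26.6,-15.4,14,0,0.5,26.6,-15.4,14,0,0.5,26.6,-15.4,14,0,0.5,26.6,-15.4,14,0,0.5,26.6,-15.4,14,0,0.5,0,0,0,0,0.5,0,0,0,0,0.5],
)

```text
time_s: 1.93
position: [0.4229, 0.3744, 0.1025]
orientation: [0.001, 0.736, -0.677, 0.0]
contact_force: [-0.4, 0.8, 0.1]
finger_gap: 0.0441
grip_force: 0.0
```

```bash
python3 - <<'E'
from go import *
st();go(*B4[:2],.0485,B4[2])
d=grab('side');c=d['frame'][60:310,60:380];cv2.imwrite('pics/a1.png',cv2.resize(c,None,fx=2.3,fy=2.3,interpolation=cv2.INTER_CUBIC))
E
```

```text
t 1.93 p [0.4229 0.3744 0.1025] phi -1.4885 gap 0.0441 gf 0.0 F [-0.4  0.8  0.1] tilt [ 0.001  0.736 -0.677  0.   ]
turn -0.003 then x,y,z mm [-1.6  0.3 54. ] endphi -1.486 q6 -0.64
```

View pics/a1.png

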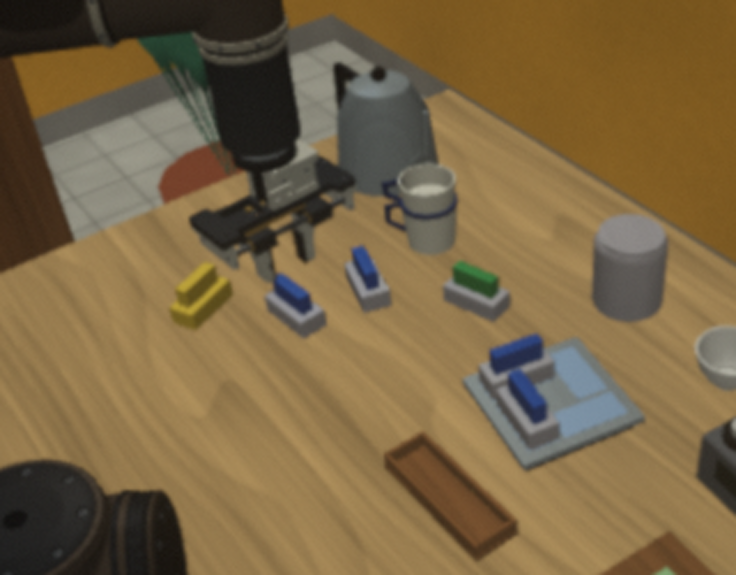

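Call:
jog_arm(
  plan=[-1.6,0.3,14,0,0.5,0,0,14,0,0.5,0,0,14,0,0.5,0,0,8,0,0.5,0,0,4,0,0.5,0,0,0,0,0.5,0,0,0,0,0.9,0,0,0,0,0.9,0,0,0,0,0.9,0,0,0,0,0.9,0,0,0,0,0.9,0,0,0,0,0.9],
  grip_force=30,
)

```text
time_s: 2.98
position: [0.4224, 0.3782, 0.0501]
orientation: [-0.001, 0.737, -0.676, -0.0]
contact_force: [-0.3, 0.1, 2.8]
finger_gap: 0.0178
grip_force: 30.0
```

Call:
jog_arm(
  plan=[0,0,-5,0,0.9,0,0,-10,0,0.9,0,0,-20,0,0.9,0,0,-30,0,0.9,0,0,-30,0,0.9,0,0,-30,0,0.9,0,0,-25,0,0.9,0,0,0,0,0.9,0,0,0,0,0.9],
)

```text
time_s: 3.73
position: [0.4223, 0.3785, 0.2018]
orientation: [-0.002, 0.736, -0.676, -0.001]
contact_force: [-0.5, 0.0, -3.1]
finger_gap: 0.0179
grip_force: 30.0
```

```bash
python3 - <<'E'
from go import *
st();p=loc(SC,.045,.023,np.pi/2);go(p[0],p[1],.2,p[2])
E
```

```text
t 3.73 p [0.4223 0.3785 0.2018] phi -1.4859 gap 0.0179 gf 30.0 F [-0.5  0.  -3.1] tilt [-0.002  0.736 -0.676 -0.001]
turn 0.289 then x,y,z mm [ 289.2 -258.9    1.8] endphi -1.775 q6 -0.27
```

Call:
jog_arm(
  plan=[0,0,0,0.0963,0.9,0,0,0,0.0963,0.9,0,0,0,0.0963,0.9,14,-13,0,0,0.9,26,-23,0,0,0.9,32,-29,0,0,0.9,29,-26,0,0,0.9,29,-26,0,0,0.9,29,-26,0,0,0.9,29,-26,0,0,0.9,29,-26,0,0,0.9,29,-26,0,0,0.9],
)

```text
time_s: 4.73
position: [0.5876, 0.0915, 0.1983]
orientation: [-0.001, -0.631, 0.775, 0.0]
contact_force: [1.0, 0.6, -1.7]
finger_gap: 0.0181
grip_force: 30.0
```

Call:
jog_arm(
  plan=[26,-24,0,0,0.9,10,-11,0,0,0.9,5,-4,0,0,0.9,0,0,0,0,0.9,0,0,0,0,0.9,0,0,0,0,0.9],
)

```text
time_s: 5.23
position: [0.6171, 0.0466, 0.1992]
orientation: [-0.0, -0.632, 0.775, 0.0]
contact_force: [0.5, 0.5, -1.8]
finger_gap: 0.0181
grip_force: 3.0
```

```bash
python3 - <<'E'
from go import *
st();p=loc(SC,.045,.023,np.pi/2);go(p[0],p[1],.0745,p[2])
d=grab('side');c=d['frame'][100:310,220:480];cv2.imwrite('pics/a2.png',cv2.resize(c,None,fx=2.6,fy=2.6,interpolation=cv2.INTER_CUBIC))
E
```

```text
t 5.23 p [0.6171 0.0466 0.1992] phi -1.7738 gap 0.0181 gf 3.0 F [ 0.5  0.5 -1.8] tilt [-0.    -0.632  0.775  0.   ]
turn 0.002 then x,y,z mm [  3.8  -0.9 124.7] endphi -1.775 q6 -0.27
```

View pics/a2.png

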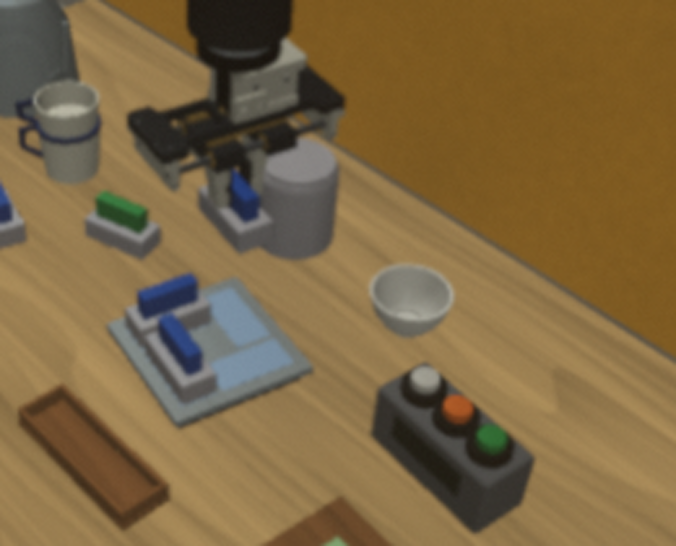

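Call:
jog_arm(
  plan=[0,0,0,0,0.9,0,0,0,0,0.9,0,0,0,0,0.9,0,0,0,0,0.9,0,0,0,0,0.9,0,0,0,0,0.9],
  grip_force=35,
)

```text
time_s: 5.78
position: [0.6178, 0.0456, 0.1996]
orientation: [0.0, -0.632, 0.775, -0.0]
contact_force: [0.0, -0.1, -2.2]
finger_gap: 0.018
grip_force: 35.0
```

```bash
python3 - <<'E'
from fit import *
from go import *
st();p=loc((.5684,.0293,-.2045),.045,.023,np.pi/2);go(p[0],p[1],.0745,p[2])
d=grab('side');o,pp,ph=state()
for zz in(-.05,-.055,-.06):
    x,f,a,t=fitlid(d,pp[:2],'b',np.array([pp[0],pp[1],ph]),pp[2]+zz,.05);print(zz,x.round(4),round(f,3),a)
c=d['frame'][120:230,270:400];cv2.imwrite('pics/a3.png',cv2.resize(c,None,fx=6,fy=5.4,interpolation=cv2.INTER_CUBIC)[:600,:800])
E
```

```text
t 5.78 p [0.6178 0.0456 0.1996] phi -1.7746 gap 0.018 gf 35.0 F [ 0.  -0.1 -2.2] tilt [ 0.    -0.632  0.775 -0.   ]
turn 0.001 then x,y,z mm [  3.    0.  125.1] endphi -1.775 q6 -0.27
-0.05 [ 0.6128  0.0259 -1.9355] 0.313 1419
-0.055 [ 0.617   0.0302 -1.9266] 0.308 1419
-0.06 [ 0.6217  0.035  -1.9402] 0.305 1419
```

View pics/a3.png

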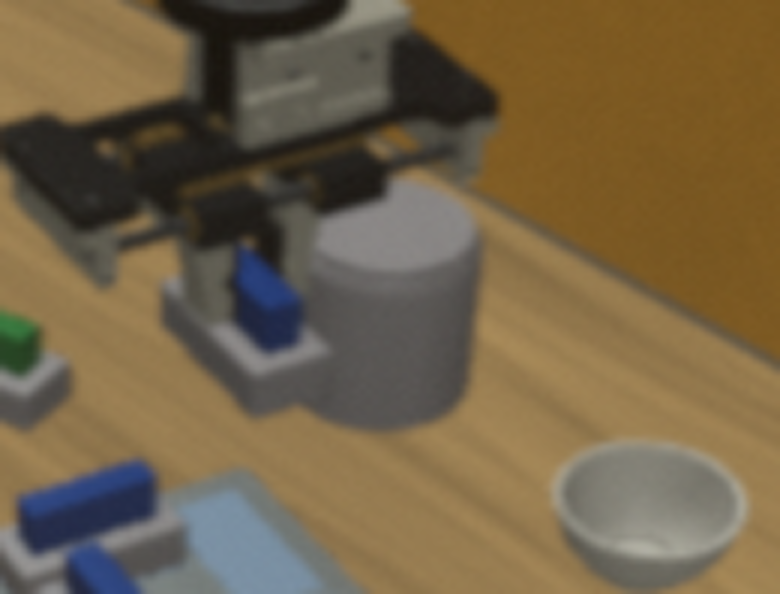

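```bash
python3 - <<'E'
from fit import *
from go import *
o,pp,ph=state();d=grab('side')
u=np.array([(163,283),(252,382),(328,350),(300,300),(270,318)],float)
u=np.c_[(u[:,0]+.5)/6-.5+270,(u[:,1]+.5)/(594/110)-.5+120]
for zo,z in((0,.1775),(-.004,.1735)):
  q=np.r_[onz(d,u[:3],z),onz(d,u[3:],z+.028)]
  f=ph
  for v in q:
    e=v[:2]-pp[:2];print(zo,(e[0]*np.cos(f)+e[1]*np.sin(f)).round(4),(e[0]*np.sin(f)-e[1]*np.cos(f)).round(4))
E
```

```text
0 -0.039 0.0176
0 0.044 0.0212
0 0.039 -0.0185
0 0.0314 -0.0082
0 0.037 0.0094
-0.004 -0.0436 0.0151
-0.004 0.0399 0.0187
-0.004 0.0349 -0.0212
-0.004 0.027 -0.011
-0.004 0.0327 0.0067
```

Call:
jog_arm(
  plan=[1.5,0,20,0,0.9,0,0,25,0,0.9,0,0,25,0,0.9,0,0,20,0,0.9,0,0,15,0,0.9,0,0,10,0,0.9,0,0,5,0,0.9,0,0,2,0,0.9,0,0,0,0,0.9,0,0,0,0,0.9],
)

```text
time_s: 6.72
position: [0.6182, 0.0443, 0.0785]
orientation: [0.001, -0.632, 0.775, -0.0]
contact_force: [0.6, 0.4, -2.5]
finger_gap: 0.0177
grip_force: 35.0
```

```bash
python3 - <<'E'
from go import *
st();p=loc(SC,.045,.023,np.pi/2);go(p[0],p[1],.0742,p[2])
E
```

```text
t 6.72 p [0.6182 0.0443 0.0785] phi -1.7745 gap 0.0177 gf 35.0 F [ 0.6  0.4 -2.5] tilt [ 0.001 -0.632  0.775 -0.   ]
turn 0.001 then x,y,z mm [1.8 0.7 4.3] endphi -1.775 q6 -0.27
```

Call:
jog_arm(
  plan=[0,0.6,2,0,0.9,0,0,1.5,0,0.9,0,0,0.8,0,0.9,0,0,0,0,0.9,0,0,0,0,0.9],
)

```text
time_s: 7.13
position: [0.6171, 0.0444, 0.0741]
orientation: [0.0, -0.632, 0.775, -0.0]
contact_force: [-2.5, 1.4, 5.7]
finger_gap: 0.0177
grip_force: 35.0
```

Call:
jog_arm(
  plan=[0,0,0,0,0.66,0,0,0,0,0.66,0,0,0,0,0.66,0,0,-10,0,0.66,0,0,-20,0,0.66,0,0,-30,0,0.66,0,0,-40,0,0.66,0,0,-40,0,0.5,-30,0,0,0,0.5,-40,0,0,0,0.5,-40,0,0,0,0.5,-40,0,0,0,0.5],
)

```text
time_s: 8.13
position: [0.6476, 0.1924, 0.2149]
orientation: [0.001, -0.631, 0.776, -0.0]
contact_force: [1.1, -0.0, 0.7]
finger_gap: 0.0433
grip_force: 0.0
```

```bash
python3 - <<'E'
from fit import *
from go import *
st();go(*B3[:2],.12,B3[2])
for n in('top','side'):
    c=grab(n)
    for nm,p0,col,z in(('p1',loc(SC,.045,.023,np.pi/2),'b',.024),('b3',B3,'b',0),('g1',G1,'g',0)):
        x,f,a,t=fitlid(c,p0[:2],col,np.array(p0),z,.045); print(nm,n,x.round(4),round(f,3),a)
    print(p0)
E
```

```text
t 8.13 p [0.6476 0.1924 0.2149] phi -1.7757 gap 0.0433 gf 0.0 F [ 1.1 -0.   0.7] tilt [ 0.001 -0.631  0.776 -0.   ]
turn 0.07 then x,y,z mm [-127.9  163.5   94.9] endphi -1.846 q6 -0.88
p1 top [0.6142 0.043  1.361 ] 0.107 1959
b3 top [ 0.5243  0.359  -1.8945] 0.37 1362
g1 top [ 0.6241  0.2391 -1.5891] 0.754 515
(0.6206, 0.2447, -1.31)
p1 side [0.6155 0.0409 1.3744] 0.107 1588
b3 side [ 0.5252  0.3595 -1.8585] 0.125 1103
g1 side [ 0.621   0.2438 -1.3305] 0.148 1484
(0.6206, 0.2447, -1.31)
```

```bash
python3 - <<'E'
from fit import *
from go import *
for n in('top','side'):
    d=pickle.load(open(n+'.pkl','rb'));c=cloud(d).reshape(-1,3)
    for lo in(.07,.098):
      s=c[(abs(c[:,0]-.64)<.14)&(abs(c[:,1]-.42)<.1)&(c[:,2]>lo)&(c[:,2]<.125)];print(n,lo,len(s),s.min(0).round(3),s.max(0).round(3),np.median(s,0).round(3))
E
```

```text
top 0.07 692 [0.617 0.361 0.07 ] [0.724 0.509 0.122] [0.661 0.408 0.077]
top 0.098 132 [0.622 0.361 0.098] [0.721 0.488 0.122] [0.666 0.415 0.104]
side 0.07 591 [0.615 0.357 0.07 ] [0.723 0.504 0.122] [0.662 0.412 0.089]
side 0.098 157 [0.62  0.358 0.098] [0.722 0.491 0.122] [0.668 0.418 0.104]
```

Call:
jog_arm(
  plan=[0,0,0,0.07,0.5,-17.1,23.4,0,0,0.5,-17.1,23.4,0,0,0.5,-17.1,23.4,10,0,0.5,-17.1,23.4,10,0,0.5,-17.1,23.4,10,0,0.5,-17.1,23.4,15,0,0.5,-17.1,23.1,15,0,0.5,0,0,15,0,0.5,0,0,15,0,0.5,0,0,0,0,0.5,0,0,0,0,0.5],
)

```text
time_s: 9.23
position: [0.5221, 0.3502, 0.1232]
orientation: [-0.001, -0.604, 0.797, -0.0]
contact_force: [1.0, 0.0, 0.8]
finger_gap: 0.0438
grip_force: 0.0
```

Call:
jog_arm(
  plan=[0,0,0,0,0.5,0,0,0,0,0.5],
)

```text
time_s: 9.4
position: [0.5231, 0.3507, 0.1247]
orientation: [0.001, -0.604, 0.797, 0.0]
contact_force: [-0.4, 0.4, 0.2]
finger_gap: 0.0438
grip_force: 0.0
```

```bash
python3 - <<'E'
from go import *
st();go(.5228,.3519,.049,B3[2])
E
```

```text
t 9.4 p [0.5231 0.3507 0.1247] phi -1.8452 gap 0.0438 gf 0.0 F [-0.4  0.4  0.2] tilt [ 0.001 -0.604  0.797  0.   ]
turn 0.001 then x,y,z mm [-1.1  0.6 75.7] endphi -1.846 q6 -0.87
```

Call:
jog_arm(
  plan=[0,0.6,20,0,0.5,0,0,20,0,0.5,0,0,18,0,0.5,0,0,12,0,0.5,0,0,5,0,0.5,0,0,0,0,0.5,0,0,0,0,0.9,0,0,0,0,0.9,0,0,0,0,0.9,0,0,0,0,0.9,0,0,0,0,0.9,0,0,0,0,0.9],
)

```text
time_s: 10.4
position: [0.522, 0.3511, 0.049]
orientation: [0.001, -0.604, 0.797, 0.0]
contact_force: [-0.1, 0.1, 4.1]
finger_gap: 0.0177
grip_force: 35.0
```

```bash
python3 - <<'E'
from go import *
st();go(.5822-.0016,-.0185-.0078,.2,-.2045,*(np.array([*state()[1][:2],.2]),state()[2]))
E
```

```text
t 10.4 p [0.522  0.3511 0.049 ] phi -1.8444 gap 0.0177 gf 35.0 F [-0.1  0.1  4.1] tilt [ 0.001 -0.604  0.797  0.   ]
turn 1.502 then x,y,z mm [-134.  -357.6   -0. ] endphi -3.346 q6 -1.73
```

Call:
jog_arm(
  plan=[0,0,-5,0,0.9,0,0,-10,0,0.9,0,0,-20,0,0.9,0,0,-30,0,0.9,0,0,-30,0.115,0.9,0,0,-30,0.115,0.9,0,0,-25,0.115,0.9,0,0,0,0.115,0.9,0,0,0,0.115,0.9,0,0,0,0.115,0.9,0,0,0,0.115,0.9,0,0,0,0.115,0.9],
)

```text
time_s: 11.4
position: [0.5214, 0.3506, 0.199]
orientation: [-0.0, -0.184, 0.983, 0.0]
contact_force: [0.9, -0.4, -2.0]
finger_gap: 0.018
grip_force: 35.0
```

Call:
jog_arm(
  plan=[0,0,0,0.115,0.9,0,0,0,0.115,0.9,0,0,0,0.115,0.9,0,0,0,0.115,0.9,0,0,0,0.122,0.9,0,0,0,0,0.9,0,0,0,0,0.9],
)

```text
time_s: 11.98
position: [0.5215, 0.3506, 0.1987]
orientation: [-0.0, 0.1, 0.995, 0.0]
contact_force: [-0.3, 0.1, -1.3]
finger_gap: 0.0182
grip_force: 35.0
```

```bash
python3 - <<'E'
from go import *
st();go(.5734,-.0167,.2,-.2045)
E
```

```text
t 11.98 p [0.5215 0.3506 0.1987] phi 2.9403 gap 0.0182 gf 35.0 F [-0.3  0.1 -1.3] tilt [-0.     0.1    0.995  0.   ]
turn 0.003 then x,y,z mm [-125.4 -349.2   -1.3] endphi 2.937 q6 4.54
```

Call:
jog_arm(
  plan=[-5.7,-15.9,0,0.003,0.9,-11.4,-31.7,0,0,0.9,-11.4,-31.7,0,0,0.9,-11.4,-31.7,0,0,0.9,-11.4,-31.7,0,0,0.9,-11.4,-31.7,0,0,0.9,-11.4,-31.7,0,0,0.9,-11.4,-31.7,0,0,0.9,-11.4,-31.7,0,0,0.9,-11.4,-31.7,0,0,0.9,-11.4,-31.7,0,0,0.9,-5.7,-15.9,0,0,0.9],
)

```text
time_s: 12.98
position: [0.5719, -0.0199, 0.1986]
orientation: [-0.0, 0.103, 0.995, -0.0]
contact_force: [0.6, 0.8, -2.0]
finger_gap: 0.0174
grip_force: 35.0
```

Call:
jog_arm(
  plan=[0,0,20,0,0.9,0,0,30,0,0.9,0,0,30,0,0.9,0,0,20,0,0.9,0,0,0,0,0.9,0,0,0,0,0.9,0,0,0,0,0.9],
)

```text
time_s: 13.57
position: [0.5733, -0.0165, 0.0998]
orientation: [0.001, 0.103, 0.995, 0.0]
contact_force: [0.4, 0.1, -1.1]
finger_gap: 0.0181
grip_force: 35.0
```

```bash
python3 - <<'E'
from go import *
st();go(.5734,-.0167,.073,-.2045)
E
```

```text
t 13.57 p [ 0.5733 -0.0165  0.0998] phi 2.9354 gap 0.0181 gf 35.0 F [ 0.4  0.1 -1.1] tilt [0.001 0.103 0.995 0.   ]
turn -0.002 then x,y,z mm [-0.1 -0.2 26.8] endphi 2.937 q6 4.54
```

Release once seated, then rise.

Call:
jog_arm(
  plan=[0,0,10,0,0.9,0,0,8,0,0.9,0,0,5,0,0.9,0,0,2,0,0.9,0,0,1.6,0,0.9,0,0,0,0,0.9,0,0,0,0,0.9],
)

```text
time_s: 14.15
position: [0.572, -0.0165, 0.073]
orientation: [-0.0, 0.103, 0.995, -0.0]
contact_force: [-6.5, 1.2, 12.5]
finger_gap: 0.018
grip_force: 35.0
```

Call:
jog_arm(
  plan=[0,0,0,0,0.66,0,0,0,0,0.66,0,0,0,0,0.66,0,0,-10,0,0.66,0,0,-20,0,0.66,0,0,-30,0,0.66,0,0,-40,0,0.5,0,35,-40,0,0.5,0,35,0,0,0.5,0,35,0,0,0.5,0,35,0,0,0.5,0,0,0,0,0.5],
)

```text
time_s: 15.15
position: [0.6012, 0.1179, 0.2038]
orientation: [0.001, 0.102, 0.995, 0.001]
contact_force: [1.1, -0.9, 0.4]
finger_gap: 0.0436
grip_force: 0.0
```

```bash
python3 - <<'E'
from fit import *
from go import *
st();
for n in('top','side'):
    c=grab(n);pickle.dump(c,open(n+'2.pkl','wb'))
    for nm,p0,col,z in(('45,23',loc(SC,.045,.023,np.pi/2),'b',.024),('23,-45',loc(SC,.023,-.045),'b',.024),('-23,45',loc(SC,-.023,.045),'b',.024),('-45,-23',loc(SC,-.045,-.023,np.pi/2),'b',.024),('g1',G1,'g',0)):
        x,f,a,t=fitlid(c,p0[:2],col,np.array(p0),z,.042); print(nm,n,x.round(4),round(f,3),a,np.round((x-np.array(p0))*1000,1))
c=grab('top');cv2.imwrite('pics/a4.png',cv2.resize(c['frame'][150:320,150:450],None,fx=2.6,fy=2.6,interpolation=cv2.INTER_CUBIC))
E
```

```text
t 15.15 p [0.6012 0.1179 0.2038] phi 2.9366 gap 0.0436 gf 0.0 F [ 1.1 -0.9  0.4] tilt [0.001 0.102 0.995 0.001]
45,23 top [0.5947 0.0329 2.2126] 0.846 338 [-22.5  -9.8 846.3]
23,-45 top [ 0.5801 -0.0176 -0.2266] 0.142 1901 [ -1.6   1.8 -22.1]
-23,45 top [ 0.5521  0.0798 -0.2246] 0.246 1674 [ -3.    1.8 -20.1]
-45,-23 top [0.5185 0.0173 1.3559] 0.123 1970 [ -1.2   1.4 -10.4]
g1 top [ 0.6206  0.2447 -1.31  ] 1.0 2 [0. 0. 0.]
45,23 side [0.6154 0.0409 1.3729] 0.107 1600 [-1.7 -1.8  6.6]
23,-45 side [ 0.5814 -0.0199 -0.1859] 0.135 2162 [-0.4 -0.5 18.6]
-23,45 side [ 0.5547  0.0772 -0.2045] 0.091 1685 [-0.4 -0.8  0. ]
-45,-23 side [0.5206 0.0162 1.3658] 0.07 2045 [ 0.9  0.3 -0.5]
g1 side [ 0.6205  0.243  -1.3639] 0.198 1607 [ -0.1  -1.7 -53.9]
```

View pics/a4.png

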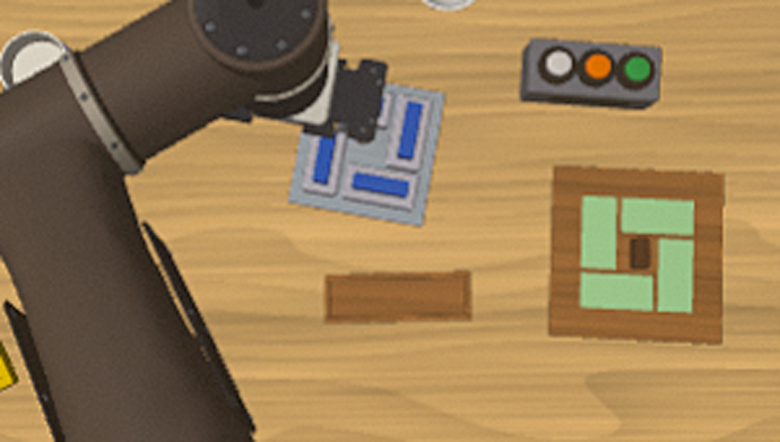

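```bash
python3 - <<'E'
from go import *
st();go(*BD[:2],.12,BD[2])
E
```

```text
t 15.3 p [0.5996 0.1135 0.2032] phi 2.9346 gap 0.0439 gf 0.0 F [ 0.4 -0.2 -0.4] tilt [-0.     0.103  0.995 -0.   ]
turn -0.137 then x,y,z mm [ 133.9 -406.8   83.2] endphi 3.072 q6 5.22
```

Call:
jog_arm(
  plan=[0,0,0,-0.0685,0.5,0,0,0,-0.0685,0.5,10.3,-31.3,0,0,0.5,10.3,-31.3,0,0,0.5,10.3,-31.3,0,0,0.5,10.3,-31.3,0,0,0.5,10.3,-31.3,0,0,0.5,10.3,-31.3,0,0,0.5,10.3,-31.3,0,0,0.5,10.3,-31.3,0,0,0.5,10.3,-31.3,0,0,0.5,10.3,-31.3,0,0,0.5],
)

```text
time_s: 16.3
position: [0.4731, -0.194, 0.2036]
orientation: [0.0, 0.036, 0.999, -0.0]
contact_force: [1.7, -0.6, 0.1]
finger_gap: 0.0436
grip_force: 0.0
```

Call:
jog_arm(
  plan=[10.3,-31.3,10,0,0.5,10.3,-31.3,20,0,0.5,10.3,-31.3,30,0,0.5,0,0,20,0,0.5,0,0,3,0,0.5,0,0,0,0,0.5,0,0,0,0,0.5,0,0,0,0,0.5,0,0,0,0,0.5],
)

```text
time_s: 17.05
position: [0.4393, -0.2809, 0.1235]
orientation: [0.001, 0.035, 0.999, -0.0]
contact_force: [-1.2, -0.3, 0.2]
finger_gap: 0.0437
grip_force: 0.0
```

```bash
python3 - <<'E'
from fit import *
from go import *
st();go(*BD[:2],.029,BD[2])
for n in('top','side'):
    c=pickle.load(open(n+'.pkl','rb'));f=up(c).astype(int).sum(2)
    w=render(c,[box(0,0,.05,.034,.008,.036)],BD,f.shape)
    m=((f<np.percentile(f[w>0],50)*.6)&(w>0)).astype(np.uint8);
    print(m.sum(),fit(c,m,[box(0,0,.036,.018,.008,.036)],np.array(BD)),fit(c,m,[box(0,0,.036,.018,.036,.036)],np.array(BD)))
E
```

```text
t 17.05 p [ 0.4393 -0.2809  0.1235] phi 3.0718 gap 0.0437 gf 0.0 F [-1.2 -0.3  0.2] tilt [ 0.001  0.035  0.999 -0.   ]
turn 0.0 then x,y,z mm [ 1.6 -2.2 94.5] endphi 3.072 q6 5.22
171 (array([ 0.43732933, -0.27813614,  0.10788677]), np.float64(0.8969258589511754)) (array([ 0.43453601, -0.27409455,  0.21793248]), np.float64(0.8616761594792515))
1959 (array([ 0.43907446, -0.28342933,  0.21133751]), np.float64(0.4434659090909091)) (array([ 0.43052006, -0.29023901, -0.08254373]), np.float64(0.173953488372093))
```

Call:
jog_arm(
  plan=[1.6,-2.2,25,0,0.5,0,0,25,0,0.5,0,0,20,0,0.5,0,0,14,0,0.5,0,0,7,0,0.5,0,0,3,0,0.5,0,0,0,0,0.5,0,0,0,0,0.5],
)

```text
time_s: 17.72
position: [0.4372, -0.2833, 0.0289]
orientation: [0.001, 0.035, 0.999, -0.0]
contact_force: [0.2, -0.4, -0.1]
finger_gap: 0.0439
grip_force: 0.0
```

Call:
jog_arm(
  plan=[0,0,0,0,0.9,0,0,0,0,0.9,0,0,0,0,0.9,0,0,0,0,0.9,0,0,0,0,0.9,0,0,0,0,0.9],
  grip_force=50,
)

```text
time_s: 18.22
position: [0.4365, -0.2833, 0.0283]
orientation: [0.0, 0.035, 0.999, -0.0]
contact_force: [-0.4, 0.7, 3.7]
finger_gap: 0.0175
grip_force: 50.0
```

Call:
jog_arm(
  plan=[0,0,-5,0,0.9,0,0,-10,0,0.9,0,0,-20,0,0.9,0,0,-25,0,0.9,0,0,-30,0,0.9,0,0,-30,0,0.9,0,0,-30,0,0.9,0,0,-20,0,0.9,0,0,-10,0,0.9,0,0,0,0,0.9,0,0,0,0,0.9,0,0,0,0,0.9],
)

```text
time_s: 19.22
position: [0.4352, -0.2828, 0.2063]
orientation: [-0.001, 0.036, 0.999, 0.001]
contact_force: [0.7, 1.0, -3.4]
finger_gap: 0.0181
grip_force: 50.0
```

```bash
python3 - <<'E'
from fit import *
from go import *
st();go(*SC[:2],.21,SC[2])
d=grab('side');cv2.imwrite('pics/a5.png',cv2.resize(d['frame'][150:420,220:480],None,fx=2.2,fy=2.2,interpolation=cv2.INTER_CUBIC))
E
```

```text
t 19.22 p [ 0.4352 -0.2828  0.2063] phi 3.0701 gap 0.0181 gf 50.0 F [ 0.7  1.  -3.4] tilt [-0.001  0.036  0.999  0.001]
turn 0.133 then x,y,z mm [-67.  332.7  -3.7] endphi 2.937 q6 4.46
```

View pics/a5.png

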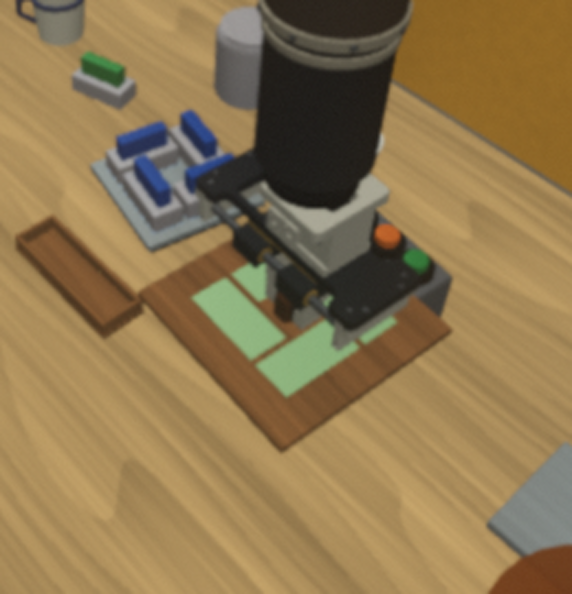

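```bash
python3 - <<'E'
from fit import *
from go import *
o,p,ph=state();d=grab('side')
u=np.array([(138,294),(283,441),(450,324)],float)
u=(u+.5)/2.2-.5+[220,150]
q=onz(d,u,p[2]-.0283+.008)
f=ph
L=np.array([[e[0]*np.cos(f)+e[1]*np.sin(f),e[0]*np.sin(f)-e[1]*np.cos(f)] for e in q[:,:2]-p[:2]]);print(L.round(4),((L[0]+L[2])/2).round(4),np.linalg.norm(L[1]-L[0]),np.linalg.norm(L[2]-L[1]),[np.arctan2(*(L[1]-L[0])[::-1]),np.arctan2(*(L[2]-L[1])[::-1])])
# padfit
m=padmask(d,'g');m=window(d,m,p[:2],p[2]-.02,.11)
B=[b+[0,0,0] for b in BRD]; print(fit(d,m,B,np.array([p[0],p[1],ph]),p[2]-.0283),p,ph)
E
```

```text
[[ 0.098   0.0973]
 [ 0.0907 -0.0939]
 [-0.1044 -0.0944]] [-0.0032  0.0015] 0.19133533686451853 0.19513779276990081 [np.float64(-1.6086342997865917), np.float64(-3.1389776337632784)]
(array([ 0.43865815, -0.28221027,  3.06403905]), np.float64(0.4281163588098662)) [ 0.43527287 -0.28290864  0.20612115] 3.0701645078150226
```

```bash
python3 - <<'E'
from go import *
go(.566,.0297,.206,SC[2])
E
```

```text
turn 0.133 then x,y,z mm [-6.440e+01  3.327e+02  2.000e-01] endphi 2.937 q6 4.46
```

Gentler motion for the board: 24 mm per row.

Call:
jog_arm(
  plan=[0,0,0,0.033,0.9,0,0,0,0.05,0.9,0,0,0,0.05,0.9,-2,12,0,0,0.9,-5,25,0,0,0.9,-5,25,0,0,0.9,-5,25,0,0,0.9,-5,25,0,0,0.9,-5,25,0,0,0.9,-5,25,0,0,0.9,-5,25,0,0,0.9,-5,25,0,0,0.9],
)

```text
time_s: 20.32
position: [0.5204, -0.0825, 0.207]
orientation: [-0.001, 0.101, 0.995, -0.0]
contact_force: [0.8, -1.2, -4.1]
finger_gap: 0.0175
grip_force: 50.0
```

Call:
jog_arm(
  plan=[-5,25,0,0,0.9,-5,25,0,0,0.9,-5,25,0,0,0.9,-5,25,0,0,0.9,-2,15,0,0,0.9,-0.5,5.5,0,0,0.9,0,0,15,0,0.9,0,0,25,0,0.9,0,0,25,0,0.9,0,0,15,0,0.9,0,0,0,0,0.9,0,0,0,0,0.9],
)

```text
time_s: 21.32
position: [0.5662, 0.0287, 0.1272]
orientation: [-0.001, 0.102, 0.995, -0.001]
contact_force: [0.4, -0.4, -2.3]
finger_gap: 0.0177
grip_force: 50.0
```

Call:
jog_arm(
  plan=[0,0,0,0,0.9,0,0,0,0,0.9],
)

```text
time_s: 21.48
position: [0.5677, 0.0293, 0.1294]
orientation: [0.001, 0.102, 0.995, 0.0]
contact_force: [0.1, 0.2, -4.0]
finger_gap: 0.0178
grip_force: 50.0
```

```bash
python3 - <<'E'
from fit import *
from go import *
st();go(.566,.0297,.1083,SC[2])
d=grab('side');cv2.imwrite('pics/a6.png',cv2.resize(d['frame'][130:320,200:420],None,fx=3,fy=3,interpolation=cv2.INTER_CUBIC))
E
```

```text
t 21.48 p [0.5677 0.0293 0.1294] phi 2.9378 gap 0.0178 gf 50.0 F [ 0.1  0.2 -4. ] tilt [0.001 0.102 0.995 0.   ]
turn 0.001 then x,y,z mm [ 1.8 -0.  21.1] endphi 2.937 q6 4.46
```

View pics/a6.png

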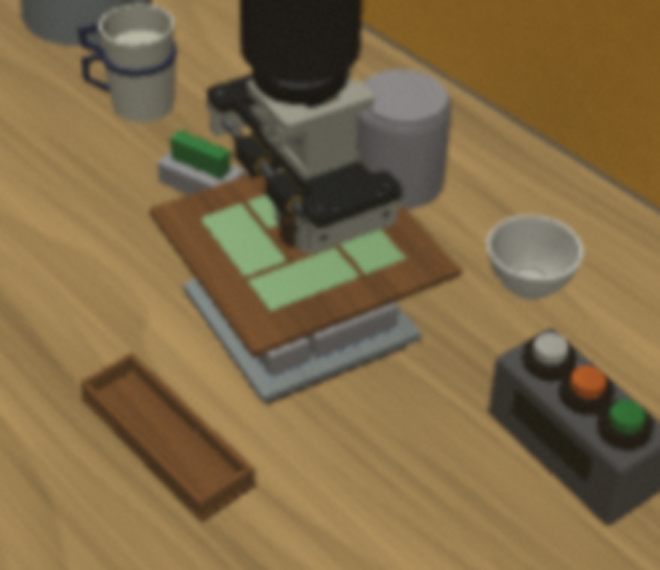

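Call:
jog_arm(
  plan=[1,0,6,0,0.9,0,0,6,0,0.9,0,0,4,0,0.9,0,0,2.5,0,0.9,0,0,1.5,0,0.9,0,0,0.8,0,0.9,0,0,0,0,0.9,0,0,0,0,0.9,0,0,0,0,0.9],
)

```text
time_s: 22.28
position: [0.5658, 0.0292, 0.1083]
orientation: [0.0, 0.102, 0.995, -0.0]
contact_force: [-5.4, -0.1, 9.0]
finger_gap: 0.0177
grip_force: 50.0
```

Call:
jog_arm(
  plan=[0,0,0,0,0.66,0,0,0,0,0.66,0,0,0,0,0.66,0,0,-8,0,0.66,0,0,-20,0,0.66,0,0,-30,0,0.5,0,0,-35,0,0.5,0,0,-30,0,0.5,0,-30,0,0,0.5,0,-30,0,0,0.5,0,-30,0,0,0.5,0,-30,0,0,0.5],
)

```text
time_s: 23.28
position: [0.5413, -0.0891, 0.2311]
orientation: [0.001, 0.101, 0.995, 0.0]
contact_force: [0.2, -0.8, 0.5]
finger_gap: 0.0437
grip_force: 0.0
```

Call:
jog_arm(
  plan=[0,-30,0,0,0.5,0,-15,0,0,0.5,0,0,0,0,0.5],
)

```text
time_s: 23.53
position: [0.5317, -0.1347, 0.2308]
orientation: [0.0, 0.103, 0.995, -0.0]
contact_force: [0.0, 0.6, 0.1]
finger_gap: 0.0436
grip_force: 0.0
```

```bash
python3 - <<'E'
from fit import *
from go import *
st()
for n in('top','side'):
    c=grab(n)
    m=window(c,padmask(c,'g'),SC[:2],.088,.12)
    # opposite-handed yaw check done by bar; start at scale yaw
    print('board',n,fit(c,m,BRD,np.array(SC),.08),m.sum())
    x,f,a,t=fitlid(c,G1[:2],'g',np.array(G1),0,.05);print('g1',x.round(4),round(f,3),a)
    if n=='top': cv2.imwrite('pics/a7.png',cv2.resize(c['frame'][130:330,130:450],None,fx=2.4,fy=2.4,interpolation=cv2.INTER_CUBIC))
E
```

```text
t 23.53 p [ 0.5317 -0.1347  0.2308] phi 2.9349 gap 0.0436 gf 0.0 F [0.  0.6 0.1] tilt [ 0.     0.103  0.995 -0.   ]
board top (array([ 0.5684,  0.0293, -0.2045]), np.float64(1.0)) 0
g1 [ 0.6203  0.2449 -1.2838] 0.111 1872
board side (array([ 0.56975855,  0.03128011, -0.19408575]), np.float64(0.10938715730697057)) 19487
g1 [ 0.6206  0.2428 -1.3478] 0.265 1778
```

View pics/a7.png

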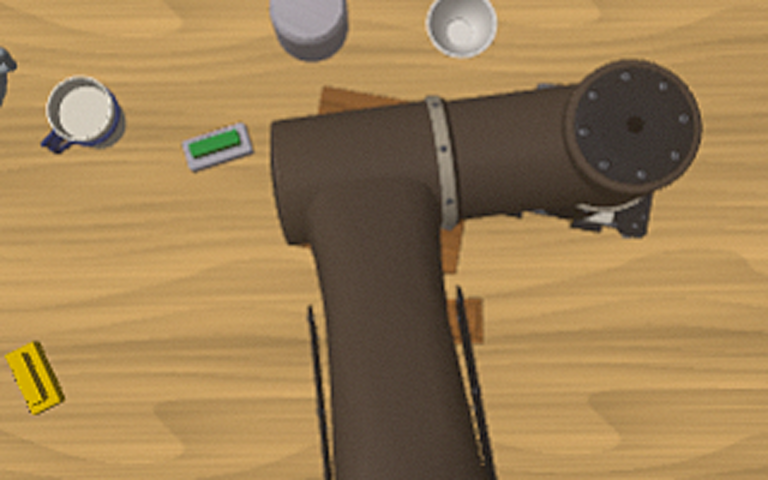

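Call:
jog_arm(
  plan=[0,0,0,-0.12,0.5,0,0,0,-0.12,0.5,0,0,0,-0.12,0.5,0,0,0,-0.12,0.5,0,0,0,-0.12,0.5,0,0,0,-0.12,0.5,0,0,0,-0.12,0.5,0,0,0,-0.12,0.5,0,0,0,-0.12,0.5,0,0,0,-0.12,0.5,0,0,0,-0.12,0.5,0,0,0,-0.12,0.5],
  grip_force=35,
)

```text
time_s: 24.63
position: [0.5329, -0.1311, 0.2304]
orientation: [0.0, -0.582, 0.813, -0.0]
contact_force: [-0.5, -0.8, 0.2]
finger_gap: 0.044
grip_force: 0.0
```

Call:
jog_arm(
  plan=[0,0,0,-0.12,0.5,0,0,0,-0.12,0.5,0,0,0,-0.12,0.5,0,0,0,-0.12,0.5,0,0,0,-0.12,0.5,0,0,0,0,0.5,0,0,0,0,0.5],
)

```text
time_s: 25.22
position: [0.5327, -0.1314, 0.2303]
orientation: [-0.0, 0.794, -0.609, 0.0]
contact_force: [-0.2, -1.3, -1.1]
finger_gap: 0.044
grip_force: 0.0
```

```bash
python3 - <<'E'
from go import *
st();go(.6206,.2445,.12,-1.30)
E
```

```text
t 25.22 p [ 0.5327 -0.1314  0.2303] phi -1.3084 gap 0.044 gf 0.0 F [-0.2 -1.3 -1.1] tilt [-0.     0.794 -0.609  0.   ]
turn -0.008 then x,y,z mm [-338.7 -185.2  110.3] endphi -1.3 q6 -0.1
```

Call:
jog_arm(
  plan=[-15.4,-8.4,0,-0.008,0.5,-30.8,-16.8,0,0,0.5,-30.8,-16.8,0,0,0.5,-30.8,-16.8,0,0,0.5,-30.8,-16.8,0,0,0.5,-30.8,-16.8,0,0,0.5,-30.8,-16.8,0,0,0.5,-30.8,-16.8,0,0,0.5,-30.8,-16.8,0,0,0.5,-30.8,-16.8,0,0,0.5,-30.8,-16.8,0,0,0.5,-15.4,-8.4,0,0,0.5],
)

```text
time_s: 26.22
position: [0.6195, 0.2479, 0.2297]
orientation: [-0.0, 0.796, -0.605, 0.0]
contact_force: [-0.6, 0.5, 0.2]
finger_gap: 0.0439
grip_force: 0.0
```

Call:
jog_arm(
  plan=[0,0,20,0,0.5,0,0,30,0,0.5,0,0,30,0,0.5,0,0,20,0,0.5,0,0,0,0,0.5,0,0,0,0,0.5,0,0,0,0,0.5],
)

```text
time_s: 26.8
position: [0.6201, 0.2444, 0.1318]
orientation: [-0.001, 0.796, -0.605, 0.001]
contact_force: [-0.5, -0.0, 0.5]
finger_gap: 0.0435
grip_force: 0.0
```

```bash
python3 - <<'E'
from fit import *
from go import *
st();go(.6206,.2445,.049,-1.30)
c=grab('side');x,f,a,t=fitlid(c,G1[:2],'g',np.array(G1),0,.05);print('g1',x.round(4),round(f,3),a)
E
```

```text
t 26.8 p [0.6201 0.2444 0.1318] phi -1.2986 gap 0.0435 gf 0.0 F [-0.5 -0.   0.5] tilt [-0.001  0.796 -0.605  0.001]
turn 0.001 then x,y,z mm [ 0.  -0.5 82.8] endphi -1.3 q6 -0.1
g1 [ 0.6204  0.243  -1.3666] 0.186 1591
```

Call:
jog_arm(
  plan=[0,0,20,0,0.5,0,0,25,0,0.5,0,0,18,0,0.5,0,0,13,0,0.5,0,0,6,0,0.5,0,0,0,0,0.5,0,0,0,0,0.9,0,0,0,0,0.9,0,0,0,0,0.9,0,0,0,0,0.9,0,0,0,0,0.9,0,0,0,0,0.9],
)

```text
time_s: 27.85
position: [0.6198, 0.2443, 0.0492]
orientation: [-0.001, 0.797, -0.604, 0.0]
contact_force: [-0.1, 0.4, 5.7]
finger_gap: 0.0173
grip_force: 35.0
```

Call:
jog_arm(
  plan=[0,0,-5,0,0.9,0,0,-10,0,0.9,0,0,-25,0,0.9,0,0,-35,0,0.9,0,0,-35,0,0.9,0,0,-35,0,0.9,0,0,-25,0,0.9,0,0,-10,0,0.9,0,0,0,0,0.9,0,0,0,0,0.9],
)

```text
time_s: 28.68
position: [0.6186, 0.2438, 0.2277]
orientation: [0.0, 0.797, -0.604, -0.0]
contact_force: [-0.3, -0.2, -2.2]
finger_gap: 0.0177
grip_force: 35.0
```

```bash
python3 - <<'E'
from go import *
st();B=(.5688,.0302,-.2);p=loc(B,-.045,.023,np.pi/2);print(p);go(p[0],p[1],.23,p[2])
c=grab('top');cv2.imwrite('pics/a8.png',cv2.resize(c['frame'][130:330,130:450],None,fx=2.4,fy=2.4,interpolation=cv2.INTER_CUBIC))
from fit import *
m=window(c,padmask(c,'g'),SC[:2],.088,.12);print(fit(c,m,BRD,np.array(SC),.08),m.sum())
E
```

```text
t 28.68 p [0.6186 0.2438 0.2277] phi -1.298 gap 0.0177 gf 35.0 F [-0.3 -0.2 -2.2] tilt [ 0.     0.797 -0.604 -0.   ]
(np.float64(0.5292663986054306), np.float64(0.06168165117612631), 1.3707963267948966)
turn 0.473 then x,y,z mm [196.2  51.4  -2.3] endphi -1.771 q6 -0.32Traceback (most recent call last):
  File "<stdin>", line 5, in <module>
  File "fit.py", line 31, in window
    c=(proj(d,[[xy[0],xy[1],z]])[0]+.5)*S; e=(proj(d,[[xy[0]+r,xy[1],z]])[0]+.5)*S
       ~~~~^^^^^^^^^^^^^^^^^^^^^
  File "h.py", line 18, in proj
    R=np.array(d['R']);return cv2.projectPoints(np.array(X,float),cv2.Rodrigues(R)[0],np.array(d['t'],float),K(d),np.array(d['dist_coeffs'],float))[0][:,0]
                                                ~~~~~~~~^^^^^^^^^
ValueError: setting an array element with a sequence. The requested array has an inhomogeneous shape after 2 dimensions. The detected shape was (1, 3) + inhomogeneous part.
```

View pics/a8.png

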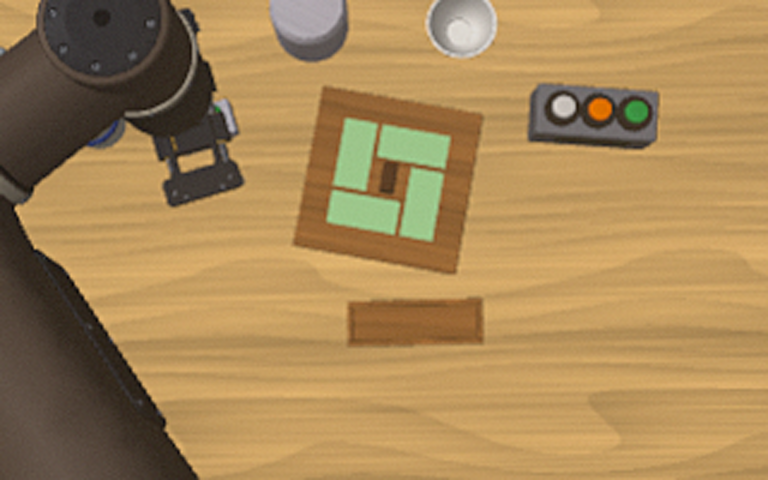

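```bash
python3 - <<'E'
from fit import *
from go import *
c=grab('top');m=window(c,padmask(c,'g'),SC[:2],.088,.12);r=fit(c,m,BRD,np.array(SC),.08);print(r)
x=r[0]; B=((x[0]+.5698)/2,(x[1]+.0313)/2,x[2]/2-.194/2);p=loc(B,-.045,.023,np.pi/2);print(B,p);go(p[0],p[1],.228,p[2])
E
```

```text
(array([ 0.56567338,  0.02925256, -0.20399868]), np.float64(0.07397462837574909))
(np.float64(0.5677366886217745), np.float64(0.03027627859060277), np.float64(-0.1989993379424611)) (np.float64(0.5281716045316031), np.float64(0.061718354236743864), np.float64(1.3717969888524355))
turn 0.472 then x,y,z mm [195.8  52.2  -2.1] endphi -1.77 q6 -0.32
```

Call:
jog_arm(
  plan=[0,0,0,0.118,0.9,0,0,0,0.118,0.9,0,0,0,0.118,0.9,0,0,0,0.118,0.9,14,3.7,0,0,0.9,28,7.5,0,0,0.9,28,7.5,0,0,0.9,28,7.5,0,0,0.9,28,7.5,0,0,0.9,28,7.5,0,0,0.9,28,7.5,0,0,0.9,13.8,3.5,0,0,0.9],
)

```text
time_s: 29.78
position: [0.5267, 0.0597, 0.2263]
orientation: [-0.002, -0.633, 0.774, 0.001]
contact_force: [-0.3, -0.1, -1.8]
finger_gap: 0.0175
grip_force: 35.0
```

Call:
jog_arm(
  plan=[0,0,20,0,0.9,0,0,25,0,0.9,0,0,20,0,0.9,0,0,0,0,0.9,0,0,0,0,0.9,0,0,0,0,0.9],
)

```text
time_s: 30.28
position: [0.5298, 0.0624, 0.1635]
orientation: [-0.0, -0.634, 0.774, -0.0]
contact_force: [-0.8, -0.6, -1.4]
finger_gap: 0.0178
grip_force: 35.0
```

```bash
python3 - <<'E'
from go import *
st();go(.528,.0615,.137,-1.771)
E
```

```text
t 30.28 p [0.5298 0.0624 0.1635] phi -1.7692 gap 0.0178 gf 35.0 F [-0.8 -0.6 -1.4] tilt [-0.    -0.634  0.774 -0.   ]
turn 0.002 then x,y,z mm [ 1.3  1.6 26.5] endphi -1.771 q6 -0.32
```

Call:
jog_arm(
  plan=[1.2,1.4,10,0,0.9,0,0,8,0,0.9,0,0,5,0,0.9,0,0,2,0,0.9,0,0,1,0,0.9,0,0,0,0,0.9,0,0,0,0,0.9],
)

```text
time_s: 30.87
position: [0.5279, 0.0615, 0.1373]
orientation: [0.0, -0.633, 0.774, -0.0]
contact_force: [0.1, -0.2, -1.6]
finger_gap: 0.0177
grip_force: 35.0
```

Call:
jog_arm(
  plan=[0,0,0.7,0,0.9,0,0,0,0,0.9,0,0,0,0,0.9],
)

```text
time_s: 31.12
position: [0.528, 0.0615, 0.1371]
orientation: [0.0, -0.633, 0.774, -0.0]
contact_force: [-2.1, 1.0, 6.6]
finger_gap: 0.018
grip_force: 35.0
```

Seated. Release, rise, and head toward the console side.

Call:
jog_arm(
  plan=[0,0,0,0,0.66,0,0,0,0,0.66,0,0,0,0,0.66,0,0,-8,0,0.66,0,0,-20,0,0.66,0,0,-30,0,0.66,0,0,-35,0,0.66,35,0,0,0,0.66,35,0,0,0,1,35,0,0,0,1,35,0,0,0,1,35,0,0,0,1],
)

```text
time_s: 32.12
position: [0.4926, -0.1115, 0.2303]
orientation: [0.0, -0.634, 0.774, -0.0]
contact_force: [0.1, -0.7, 0.5]
finger_gap: 0.009
grip_force: 0.0
```

Call:
jog_arm(
  plan=[35,0,0,0,1,0,0,0,0,1,0,0,0,0,1,0,0,0,0,1],
  grip_force=10,
)

```text
time_s: 32.45
position: [0.4863, -0.1446, 0.2298]
orientation: [0.0, -0.633, 0.774, -0.0]
contact_force: [0.0, -0.1, -0.5]
finger_gap: 0.0008
grip_force: 0.0
```

```bash
python3 - <<'E'
from fit import *
from go import *
st();B=(.5677,.0303,-.2)
for n in('top','side'):
    c=grab(n);p0=loc(B,-.045,.023,np.pi/2)
    x,f,a,t=fitlid(c,p0[:2],'g',np.array(p0),.088,.04);print('g1',n,x.round(4),np.array(p0).round(4),round(f,3),a)
go(.6485,-.188,.13,0);go(.6485,-.188,.13,np.pi/2)
E
```

```text
t 32.45 p [ 0.4863 -0.1446  0.2298] phi -1.7708 gap 0.0008 gf 0.0 F [ 0.  -0.1 -0.5] tilt [ 0.    -0.633  0.774 -0.   ]
g1 top [0.5282 0.0618 1.3708] [0.5282 0.0618 1.3708] 1.0 0
g1 side [0.5298 0.0835 0.8584] [0.5282 0.0618 1.3708] 0.711 546
turn 1.373 then x,y,z mm [-162.   -44.2   99.7] endphi -3.142 q6 -1.29
turn -0.198 then x,y,z mm [  44.2 -162.    99.7] endphi -1.571 q6 0.28
```

Call:
jog_arm(
  plan=[0,0,0,-0.1,1,0,0,0,-0.098,1,7,-27,0,0,1,7,-27,0,0,1,7,-27,0,0,1,7,-27,0,0,1,8,-27,0,0,1,8,-27,0,0,1,0,0,30,0,1,0,0,35,0,1,0,0,25,0,1,0,0,0,0,1],
)

```text
time_s: 33.55
position: [0.6452, -0.1866, 0.1329]
orientation: [-0.003, -0.707, 0.707, 0.004]
contact_force: [-1.4, 0.6, -1.2]
finger_gap: 0.0003
grip_force: 0.0
```

Call:
jog_arm(
  plan=[0,0,0,0,1,0,0,0,0,1],
)

```text
time_s: 33.72
position: [0.6495, -0.188, 0.1413]
orientation: [-0.0, 0.707, -0.707, 0.001]
contact_force: [0.4, -0.1, 1.5]
finger_gap: 0.0003
grip_force: 0.0
```

```bash
python3 - <<'E'
from fit import *
from go import *
st();B=(.5677,.0303,-.2);go(.6485,-.188,.118,-np.pi/2)
p0=loc(B,-.045,.023,np.pi/2)
for n in('top','side'):
    c=grab(n)
    H,Sa,V=cv2.split(hsv(c))
    m=window(c,((H>45)&(H<80)&(Sa>140)).astype(np.uint8),p0[:2],.14,.05)
    x,f=fit(c,m,LID,np.array(p0),.088);print('g1',n,x.round(4),np.array(p0).round(4),round(f,3),m.sum())
    if n=='side': cv2.imwrite('pics/a9.png',cv2.resize(c['frame'][130:330,200:440],None,fx=3,fy=3,interpolation=cv2.INTER_CUBIC))
E
```

```text
t 33.72 p [ 0.6495 -0.188   0.1413] phi -1.5699 gap 0.0003 gf 0.0 F [ 0.4 -0.1  1.5] tilt [-0.     0.707 -0.707  0.001]
turn 0.001 then x,y,z mm [-0.   1.  23.3] endphi -1.571 q6 0.28
g1 top [0.5273 0.0675 1.3805] [0.5282 0.0618 1.3708] 0.47 1303
g1 side [0.5282 0.0618 1.3708] [0.5282 0.0618 1.3708] 1.0 0
```

View pics/a9.png

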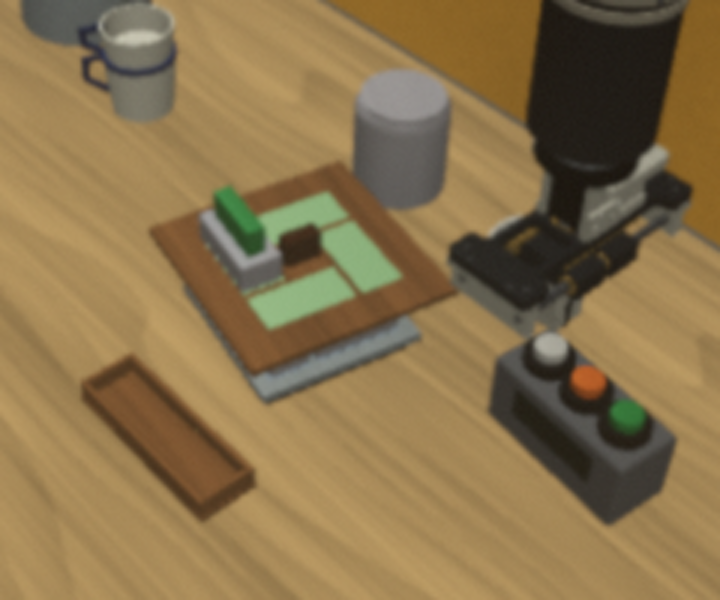

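Call:
jog_arm(
  plan=[0,0.8,15,0,1,0,0,10,0,1,0,0,5,0,1,0,0,2,0,1,0,0,2,0,1,0,0,0,0,1,0,0,0,0,1],
)

```text
time_s: 34.4
position: [0.6474, -0.1885, 0.1061]
orientation: [0.0, -0.707, 0.707, -0.0]
contact_force: [-2.0, 2.2, 4.2]
finger_gap: 0.0001
grip_force: 2.2
```

Call:
jog_arm(
  plan=[0,0,1,0,1,0,0,1,0,1,0,0,0,0,1,0,0,0,0,1],
)

```text
time_s: 34.73
position: [0.6476, -0.1886, 0.1052]
orientation: [0.0, -0.707, 0.707, -0.001]
contact_force: [-5.1, 3.3, 12.6]
finger_gap: 0.0004
grip_force: 6.3
```

Call:
jog_arm(
  plan=[0,0,-10,0,1,0,0,-20,0,1,20,1.5,0,0,1,23.5,1.5,0,0,1,0,0,0,0,1,0,0,10,0,1,0,0,10,0,1,0,0,5,0,1,0,0,3,0,1,0,0,2,0,1,0,0,0,0,1,0,0,0,0,1],
)

```text
time_s: 35.73
position: [0.644, -0.2318, 0.1052]
orientation: [0.001, 0.707, -0.707, 0.0]
contact_force: [-5.8, 1.8, 14.8]
finger_gap: 0.0006
grip_force: 7.6
```

Orange bottomed (15 N at the same height). Now green.

Call:
jog_arm(
  plan=[0,0,-10,0,1,0,0,-20,0,1,20,1.5,0,0,1,23.5,1.5,0,0,1,0,0,0,0,1,0,0,10,0,1,0,0,10,0,1,0,0,5,0,1,0,0,3,0,1,0,0,2,0,1,0,0,0,0,1,0,0,0,0,1],
)

```text
time_s: 36.73
position: [0.6409, -0.2748, 0.1052]
orientation: [0.0, 0.707, -0.707, -0.0]
contact_force: [-6.9, 4.0, 17.2]
finger_gap: 0.0007
grip_force: 8.0
```

Call:
jog_arm(
  plan=[0,0,-10,0,1,0,0,-20,0,1,0,0,-30,0,1,0,0,-30,0,1,0,0,-30,0,1,0,0,0,0,1,0,0,0,0,1,0,0,0,0,1],
)

```text
time_s: 37.4
position: [0.641, -0.2748, 0.2227]
orientation: [-0.0, -0.707, 0.707, 0.001]
contact_force: [0.3, -0.5, -0.8]
finger_gap: 0.0007
grip_force: 0.0
```

```bash
python3 - <<'E'
from fit import *
from go import *
st()
for n in('top','side'):
    c=grab(n);
    if n=='top': a=c['frame'][150:330,210:410]
    else: b=c['frame'][130:310,200:400]
cv2.imwrite('pics/b0.png',cv2.resize(np.hstack([a,b]),None,fx=2,fy=2,interpolation=cv2.INTER_CUBIC))
E
```

```text
t 37.4 p [ 0.641  -0.2748  0.2227] phi -1.5712 gap 0.0007 gf 0.0 F [ 0.3 -0.5 -0.8] tilt [-0.    -0.707  0.707  0.001]
```

View pics/b0.png

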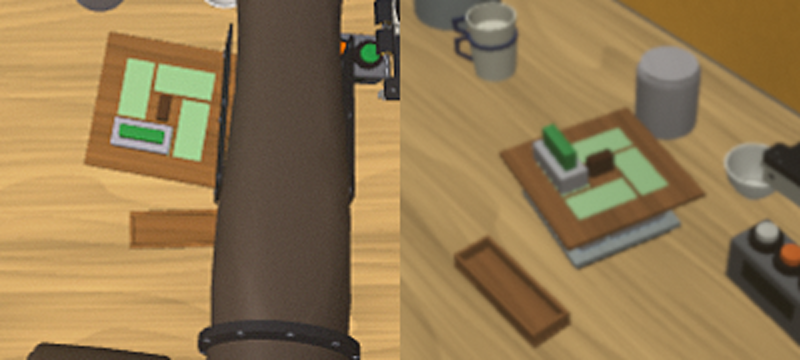

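```bash
python3 -c "
from bench import job
print(job.job_done())"
```

```text
the job is handed in; nothing more can be done
None
```

I handed the job in at about 37 s: the lower layer is complete, the board is square on it with the grip bar up, the one green tin present is on an outline, and the keys were pressed fully in the order white, orange, green; the judge's verdict was not shown to me.

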